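# Kick the coupon out of its nest and trap it

### The job

Unload the aluminium coupon from the spring kick-out nest without letting it shoot off: press the nest's latch pad fully down with one finger while your other finger stands on the runway, so that the coupon, when the spring throws it out, is stopped against that finger. Pick nothing up, and leave the loose things round the nest where they are. Finish while still holding: the pad kept down, so that the catch stays off the polished face, and the coupon trapped on the runway between your finger and the spring ejector, where I will take it.

Things in the scene. Friction and masses are not known exactly. Their poses are not given: they have to be found in the camera images.
- nest: Kick-out nest: dark steel base plate 142 x 105 x 14 mm fixed to the bench, coupon pocket, spring housing behind it (41 mm tall, tallest part), open runway before it. Origin: on the bench on the runway's middle line, under the loaded coupon's front face. z up; the coupon is thrown out along -x (towards the robot); the latch pad is on the +y side. The ejector's knob sticks out behind to x = 134 mm.
- runway (a point): Point on the runway floor at nest x = -31 mm, y = 0, z = 14 mm, level with the pad: place for the middle of the trapping finger. The runway is 33 mm wide between rails 4 mm high and ends open at nest x = -62 mm; unless stopped, the freed coupon shoots off there within a fraction of a second. Axes as the nest.
- pad (a point): Centre of the latch pad's top face, 56 mm to the +y side of the runway's middle line. Ribbed steel plate 38 mm along x by 26 mm along y; 30 mm above the bench at rest, sloping up outwards by 0.40 rad. Pressed home it lies level, 20 mm above the bench and 6 mm above the runway floor, so a second fingertip at that height stands in the coupon's way.
- latch (a joint): Rocker latch, rad: 0 at rest (catch hooked 4.6 mm down in front of the coupon), about 0.2 frees the coupon, 0.40 pad fully down (hard stop). Pivot along x at nest y = 30 mm, z = 21 mm. Springs back: about 2 N on the pad at first, 5 N fully down, plus a little friction.
- coupon: Plain aluminium test coupon, 45 x 30 x 16 mm, loaded in the nest with its long side along the nest's x. Origin: centre of its underside; its own y is its long side. Loaded, its centre is at about x = 22 mm in the nest frame, held down at the sides by keeper strips. 41 to 81 g.
- ejector (a joint): Spring ejector that pushes the coupon from behind, m: about 0 loaded, 0.040 at the end of its stroke. Its push is about 4.5 N loaded and 2 N at the end of the stroke.
- long_coupon: Bystander: thinner aluminium coupon, 25 x 60 x 12 mm, lying loose on the bench on the nest's -y side. Origin: centre of underside.
- bar: Bystander: steel parallel bar with holes, 10 x 120 x 20 mm, loose on the nest's -y side towards the back, lying along the nest. Origin: centre of underside; long side is its y.
- tall_bushing: Bystander: steel guide bushing, 32 mm across, 52 mm tall, standing loose on the nest's +y side. Origin: centre of underside.
- magnifier: Bystander: black eye loupe, 34 mm across, 30 mm tall, standing loose on the nest's +y side towards the robot. Origin: centre of underside.
- catch (a point): Underside of the catch, the hook in front of the loaded coupon, at nest x = -4 mm, y = -3 mm, z = 25 mm at rest. Its arm crosses the runway at nest x = -1 to -10 mm, up to 37 mm high at rest and 51 mm when lifted. A finger up to 24 mm wide along the runway, centred on point runway, clears it.
Not all that is in view belongs to the job. What is shaped like the coupon but turquoise is not meant. Leave any yellow look-alike of the nest alone.

How it is judged (in metres and radians):
On the way:
1. the latch pad goes down while the coupon is still in its pocket (value of joint latch above 0.08 rad and x of coupon in the frame of nest above 0.018 m).
At the end, for the whole second after the job is handed in: The latch pad is still held down (latch above 0.25 rad) and the coupon stands still, flat on the runway floor, 8 to 39 mm out of its loaded place, pressed against a finger by the ejector (at least 0.8 N) (value of joint latch above 0.25 rad and x of coupon in the frame of nest between -0.0175 and 0.014 m and z of coupon in the frame of nest between 0.011 and 0.018 m and angle between coupon's own z axis and vertical below 0.12 rad and contact force between the fingers and coupon above 0.8 N and linear speed of coupon below 0.02 m/s); the arm keeps its last pose, push and grip.
It fails at once if the coupon gets past the open end of the runway or off its side (x of coupon in the frame of nest below -0.045 m or z of coupon in the frame of nest below 0.008 m).
It fails at once if the coupon is lifted or tipped up (z of coupon in the frame of nest above 0.022 m or angle between coupon's own z axis and vertical above 0.35 rad).
It fails at once if a loose thing round the nest is moved by more than 15 mm (distance of any of long_coupon, bar, tall_bushing, magnifier from where it was at the start of the episode above 0.015 m).
It also fails if it takes over 29 s, if anything falls off the work surface, if the arm or the gripper's body presses on something with over 40 N, if the wrist force passes 120 N, or if a joint passes its speed limit or range.

### The arm

A 7-joint arm with a two-finger parallel gripper is mounted at the origin on a cart in front of the work surface, level with it; the furniture and walls round the work are solid. World frame = base frame: x ahead of the robot, y to its left, z up, the work surface at z = 0. Lengths are in mm, angles in rad, forces in N, time in s.
With the tool pointing down it reaches from about 400 to 850 mm from the base axis. Payload 10.4 kg.
Tool frame: the origin (TCP) lies on the centre line of the jaws, within the pads' length; the fingertips stand 25 mm ahead of it and the grasp point (between the pads) lies 6 mm ahead of it; z points along the fingers, y is the line along which they close (so a half turn about z gives the same grasp; the last joint's range is limited). The gripper opens to 85 mm and grips with 20 to 120 N. Pads are 22 mm wide; open, the fingers measure 114 mm over their backs; the gripper's body (76 mm by 85 mm) begins 54 mm behind the grasp point. The pads swing forward as they close: fully open they stand 13 mm farther back than shut.
Start: joints at [-1.218, 0.332, -0.065, 1.46, 0.022, 1.35, -0.088], TCP at [229.374, 581.411, 225.838] pointing down, gripper open.
Joint ranges: [-2.6, 2.6], [-0.5, 2.12], [-1.47, 1.34], [0.16, 2.42], [-1.27, 4.41], [0.06, 2.06], [-2.6, 2.6]. Speed limits (rad/s): [2.22, 2.22, 2.79, 2.79, 3.14, 3.14, 3.14].

### API

Orientations are given as a 3x3 rotation matrix whose columns are the frame's x, y, z axes.
In Python, from workcell import manip, optics, nets gives the robot as it stands.
- The arm moves only by the tool play_rows, never from a script. Its argument "rows" is a list that holds one entry, the list of rows, each a list of 7 numbers: the turn, a rotation vector about the tool's x, y, z in degrees, then the shift along the tool's x, y, z in mm, then the finger opening in mm, from 0 to 85.4. In form: [[[wx, wy, wz, tx, ty, tz, claw], ...]]. A call has 1 to 12 rows; each row shifts and turns the commanded pose from where the row before left it, along the tool's axes as they then stand; what a row does not reach is not made up. A row lasts 1/12 s, in which the tool goes at most 41.7 mm and 7.16 degrees, less where a joint would pass 70% of its speed; a pose out of reach is approached as far as the arm can. A call with a gripper value outside its range is refused whole. The fingers move at their own pace and stop on an object; the grip force is fixed at half the most. Time passes only in rows, so rows that do not move let the fingers close. It gives the time, the measured TCP pose, the force, the opening and the grip force at its end, in the units of the state.
- manip.observe(): the state, without advancing time (a new reading comes with each control period).
- optics.get_image(name): name is "side" or "top" or "wrist"; returns (picture, depth): 480x640x3 uint8, red, green, blue; 480x640 float32, mm along the optical axis (not along the pixel's ray), 0 where there is no reading.
- optics.camera_params(name): a dict with "K" (3x3 intrinsics, pixels), "R" (3x3) and "t" (3): a world point X has camera coordinates R X + t. Camera axes: x right, y down, z forward; pixel columns grow to the right and rows downward; lengths in mm; the calibration is good to about 2 mm. The wrist camera is an equidistant fisheye: a pixel r from the principal point sees the ray r / f radians off the axis. A picture is of the moment at which its call begins: read the wrist's pose just before it. camera_params takes no time and is no camera call; for the wrist camera it gives the pose at the moment of the call.
- manip.sign_off(): hands the job in; it is judged then, once.
Trained networks look in the newest picture that a camera, given by its name, has taken for a name from the list of things; names that differ only in an ending like _2 or _b are one class to them, and where a whole thing is asked for, a point or a joint stands for the part that bears it (a point fixed in the world has none). Each returns a list of dicts, best first, with "score" (0 to 1); they miss things now and then, are a little off and sometimes report something else, mostly with a low value. They report only what shows in the picture. A call takes as long as a camera call. They do not tell look-alikes from the thing itself.
- nets.boxes_of(name, camera): "xy" ([column, row] in pixels, amid what is visible of it).
- nets.outline_of(name, camera): "mask" (480x640 bool, what is visible of it) and "xy" ([column, row] in pixels, amid what is visible of it).
- nets.pinpoint(name, camera): "xy" ([column, row] in pixels: a listed point, or the origin of a listed thing).
The state is a dict: "time": time; "joints": joint angles; "joint_velocities": joint speeds; "joint_torque": joint torques, N m; "eef_pos": TCP position; "orientation": TCP orientation; "force": force on the tool from outside, world axes, zero at the start; "moment": the same for the moment, N m; "gripper_width": finger opening in mm; "gripper_force": force on a finger pad.
Only numpy, scipy, OpenCV 4.12 (cv2) and the standard library are available. Lean on these libraries where they do the work, as an engineer would, in place of code of your own. Each camera call takes 0.05 s, during which the arm holds its last target. There are 200 camera calls.

## Working session

There is one attempt and no reset: what is moved stays moved. The work goes in short steps, Python scripts to look and compute and a tool call to move; the robot and the scene stay as the last step left them, time stands still between calls to the robot, and variables do not carry over. Pictures are saved under pics/ and viewed, at most 10 in all, crops included, and the job is handed in when it is done.

Besides the shell and the picture viewer there is one more tool, called as a command line: name --argument value ..., lists and objects as JSON in quotes. play_rows: Moves the arm, as the interface text tells. Its arguments: {"type":"object","properties":{"rows":{"type":"array","items":{"type":"array","items":{"type":"array","items":{"type":"number"}}}}},"required":["rows"]}

```bash
mkdir -p pics; ls
cat > h.py <<'E'
import numpy as np, cv2
from workcell import manip, optics, nets
def ray(cam,xy,P=None):
    P=P or optics.camera_params(cam);K=np.array(P['K']);R=np.array(P['R']);t=np.array(P['t']).ravel()
    d=np.linalg.inv(K)@np.array([xy[0],xy[1],1.])
    if cam=='wrist':
        x=(xy[0]-K[0,2])/K[0,0];y=(xy[1]-K[1,2])/K[1,1];r=np.hypot(x,y)+1e-9
        d=np.array([np.sin(r)*x/r,np.sin(r)*y/r,np.cos(r)])
    return -R.T@t, R.T@d
def at_z(cam,xy,z,P=None):
    o,d=ray(cam,xy,P); return o+d*(z-o[2])/d[2]
def proj(cam,X,P=None):
    P=P or optics.camera_params(cam);K=np.array(P['K'])
    c=np.array(P['R'])@np.array(X,float)+np.array(P['t']).ravel()
    if cam=='wrist':
        th=np.arctan2(np.hypot(c[0],c[1]),c[2]);n=np.hypot(c[0],c[1])+1e-9
        return np.array([K[0,2]+K[0,0]*th*c[0]/n,K[1,2]+K[1,1]*th*c[1]/n])
    p=K@c; return p[:2]/p[2]
E
cat > a.py <<'E'
from h import *
np.set_printoptions(precision=1,suppress=True)
s=manip.observe();print(s['time'],s['eef_pos'],s['orientation'],s['force'],s['gripper_width'])
for c in('top','side'):
    im,d=optics.get_image(c);cv2.imwrite(f'pics/{c}0.png',im[:,:,::-1])
    for n,z in(('nest',0),('runway',14),('pad',30),('catch',25),('coupon',14),('tall_bushing',0),('magnifier',0),('bar',0),('long_coupon',0)):
        for r in nets.pinpoint(n,c)[:3]: print(c,n,round(r['score'],2),np.array(r['xy']),at_z(c,r['xy'],z))
E
python3 a.py
```

```text
pics
0.0 [229.3 581.  225. ] [[-0.9  0.4 -0. ]
 [ 0.4  0.9 -0. ]
 [-0.  -0.  -1. ]] [-0.9  0.  -0.1] 85.22534146716795
top nest 0.75 [184.4 314.3] [403.6 426.3   0. ]
top nest 0.72 [359.  249.5] [517.8 116.7   0. ]
top runway 0.94 [179.3 330.4] [376.7 431.1  14. ]
top runway 0.59 [357.4 265.2] [489.4 120.5  14. ]
top runway 0.58 [421.1 264.2] [490.9   8.4  14. ]
top pad 0.74 [330.2 267.5] [485.1 168.5  30. ]
top pad 0.56 [145.7 319.6] [396.7 484.7  30. ]
top catch 0.82 [360.8 251. ] [513.8 115.1  25. ]
top catch 0.67 [179.5 312.9] [407.6 428.4  25. ]
top coupon 0.78 [362.  237.7] [537.8 112.1  14. ]
top coupon 0.7 [316.9 166.5] [664.9 191.5  14. ]
top coupon 0.66 [373.2 327. ] [381.6  93.6  14. ]
top tall_bushing 0.52 [286.6 227. ] [558.3 246.    0. ]
top magnifier 0.71 [271.3 266.2] [488.3 273.1   0. ]
top bar 0.67 [402.9 207.9] [592.4  37.3   0. ]
top long_coupon 0.86 [420.3 258.4] [501.6   7.2   0. ]
top long_coupon 0.47 [359.9 249.8] [517.2 115.    0. ]
side nest 0.88 [314.3 309. ] [509.9 106.7   0. ]
side nest 0.77 [254.9 229.3] [401.4 409.1   0. ]
side runway 0.73 [245.1 216.9] [380.4 442.2  14. ]
side runway 0.65 [297.7 302. ] [484.3 107.8  14. ]
side pad 0.86 [252.7 199.4] [394.5 497.6  30. ]
side pad 0.64 [300.8 275. ] [491.1 163.5  30. ]
side catch 0.71 [256.  216.3] [405.1 418.3  25. ]
side catch 0.66 [295.9 256.1] [484.  238.8  25. ]
side coupon 0.76 [332.3 298.6] [539.  112.5  14. ]
side coupon 0.71 [402.9 282.7] [658.6 149.4  14. ]
side coupon 0.63 [232.1 321.2] [385.9  65.1  14. ]
side tall_bushing 0.82 [337.  265.5] [557.  242.1   0. ]
side magnifier 0.74 [294.4 258.9] [480.7 274.5   0. ]
side bar 0.87 [367.6 336.5] [584.2  28.2   0. ]
side long_coupon 0.96 [309.2 348. ] [498.2   9.    0. ]
```

View pics/top0.png

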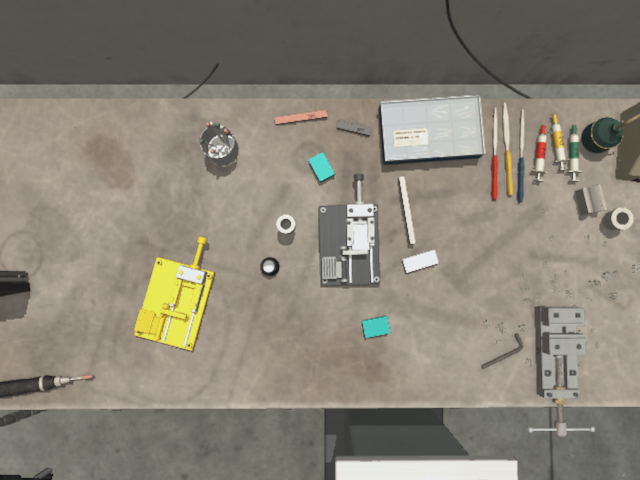

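```bash
python3 -c "
import cv2
a=cv2.imread('pics/top0.png')[190:310,250:450];b=cv2.imread('pics/side0.png')[230:370,270:400]
cv2.imwrite('pics/c1.png',cv2.resize(a,None,fx=4,fy=4,interpolation=2))"
```

```text
(no output)
```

View pics/c1.png

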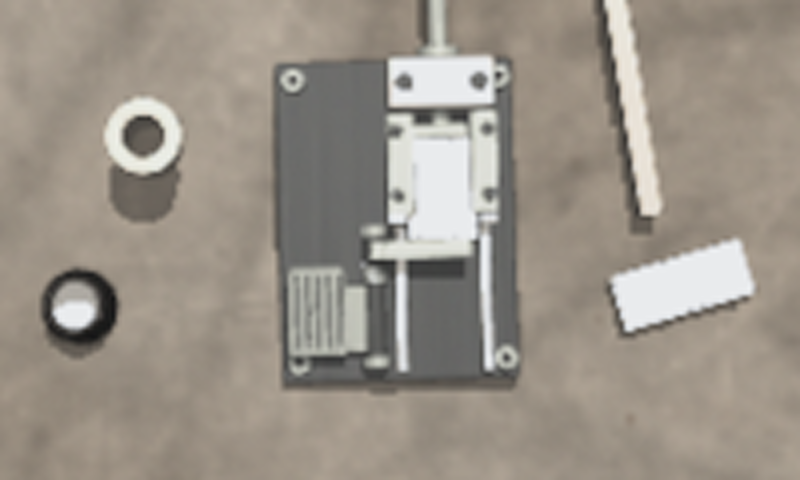

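The real nest is the dark steel one at (350,245); the yellow look-alike at (175,305) is out, and so are the turquoise blocks at (320,166) and (376,327). The crop shows the silver coupon loaded at about (361,237), the catch at (355,252) and the ribbed pad at (330,268). I'll fit the nest's pose from the base plate's corners next.

```bash
cat > b.py <<'E'
from h import *
np.set_printoptions(precision=2,suppress=True)
C=np.array([[275,65],[511,58],[516,380],[283,387]])/4+[250,190]
W=np.array([at_z('top',c,14) for c in C]);print(W)
u=(W[0]-W[3]+W[1]-W[2])[:2];yaw=np.arctan2(u[1],u[0]);print('yaw',yaw,np.linalg.norm(u)/2,np.linalg.norm(W[0]-W[1]))
s=manip.observe();R=np.array(s['orientation']);print(s['time'],s['eef_pos'],np.degrees(np.arctan2(R[1,1],R[0,1])),R)
E
python3 b.py
```

```text
[[593.79 188.31  14.  ]
 [596.76  83.82  14.  ]
 [454.6   82.81  14.  ]
 [451.8  184.97  14.  ]]
yaw 0.015339587288643904 142.0901629207461 104.53174308610485
1.0 [229.36 581.4  225.83] 68.46815006519188 [[-0.93  0.37 -0.  ]
 [ 0.37  0.93  0.  ]
 [ 0.    0.   -1.  ]]
```

play_rows --rows '[[[0,0,-5.75,0,0,0,42],[0,0,-5.75,0,0,0,42],[0,0,-5.75,0,0,0,42],[0,0,-5.75,0,0,0,42],[0,0,0,-17.5,-32,0,42],[0,0,0,-17.5,-32,0,42],[0,0,0,-17.5,-32,0,42],[0,0,0,-17.5,-32,0,42],[0,0,0,-17.5,-32,0,42],[0,0,0,-17.5,-32,0,42],[0,0,0,-17.5,-32,0,42],[0,0,0,-17.5,-32,0,42]]]'

```text
time: 2.0
eef_pos: [376.5, 327.4, 226.1]
orientation: [[-1.0, -0.026, 0.0], [-0.026, 1.0, 0.001], [-0.0, 0.001, -1.0]]
force: [2.1, 0.7, 0.5]
gripper_width: 41.9
gripper_force: 0.0
```

play_rows --rows '[[[0,0,0,-17.5,-32,0,42],[0,0,0,-17.5,-32,0,42],[0,0,0,-17.5,-32,0,42],[0,0,0,-17.5,-32,0,42],[0,0,0,-17.5,-32,0,42],[0,0,0,-17.5,-32,0,42],[0,0,0,0,0,20,42],[0,0,0,0,0,25,42],[0,0,0,0,0,25,42],[0,0,0,0,0,20,42],[0,0,0,0,0,10,42],[0,0,0,0,0,0,42]]]'

```text
time: 3.0
eef_pos: [484.6, 139.4, 124.0]
orientation: [[-1.0, -0.026, -0.003], [-0.026, 1.0, -0.001], [0.003, -0.001, -1.0]]
force: [-0.0, 0.5, 0.4]
gripper_width: 41.9
gripper_force: 0.0
```

```bash
cat > c.py <<'E'
from h import *
np.set_printoptions(precision=2,suppress=True)
s=manip.observe();R=np.array(s['orientation']);print(s['time'],s['eef_pos'],np.degrees(np.arctan2(R[1,1],R[0,1])),s['gripper_width'],s['force'],R[:,2])
im,d=optics.get_image('wrist');P=optics.camera_params('wrist');cv2.imwrite('pics/w1.png',im[:,:,::-1])
for n,z in(('nest',0),('runway',14),('pad',30),('catch',25),('coupon',14)):
    for r in nets.pinpoint(n,'wrist')[:2]: print(n,round(r['score'],2),np.array(r['xy']),at_z('wrist',r['xy'],z,P))
p=np.array(s['eef_pos']);print('tip px',[proj('wrist',p+R@[0,y,25],P) for y in(-28,28)])
E
python3 c.py
```

```text
3.0 [484.58 139.43 123.96] 91.47363476820756 41.92995835521398 [-0.01  0.5   0.38] [-0. -0. -1.]
nest 0.94 [287.7 276.8] [522.34 116.08   0.  ]
runway 0.91 [285.3 241.5] [489.23 115.48  14.  ]
pad 0.62 [361.2 248.6] [488.35 169.23  30.  ]
catch 0.87 [277.4 279.2] [514.6  110.64  25.  ]
coupon 0.82 [251.3  95.2] [384.2   90.39  14.  ]
coupon 0.72 [285.6 305.6] [540.99 115.48  14.  ]
tip px [array([262.73, 279.42]), array([372.37, 279.47])]
```

View pics/w1.png

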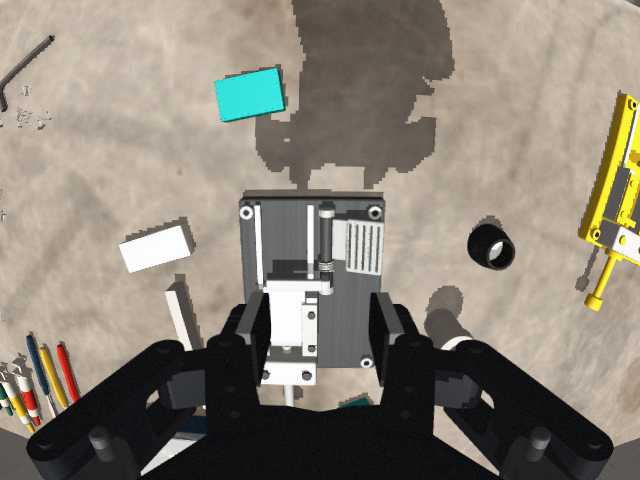

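The wrist view shows the runway's middle at column 285 between the rails (260 and 311), the pad at (363,247), and the open fingers at (258,320) and (382,325). I'll shift about 3 mm in x and in y, descend, and check once more.

play_rows --rows '[[[0,0,0,-3,3,10,42],[0,0,0,0,0,15,42],[0,0,0,0,0,15,42],[0,0,0,0,0,10,42],[0,0,0,0,0,6,42],[0,0,0,0,0,0,42]]]'

```text
time: 3.8
eef_pos: [488.0, 142.7, 68.5]
orientation: [[-1.0, -0.026, -0.002], [-0.026, 1.0, -0.001], [0.002, -0.001, -1.0]]
force: [-0.5, 0.3, -0.4]
gripper_width: 41.6
gripper_force: 0.0
```

```bash
sed -i 's/w1.png/w2.png/' c.py
cat >> c.py <<'E'
im,d=optics.get_image('side');a=im[235:365,255:415,::-1];cv2.imwrite('pics/s2.png',np.vstack([cv2.resize(a,(560,455),interpolation=2)]))
E
python3 c.py; python3 -c "
import cv2
a=cv2.imread('pics/w2.png')[160:400,180:460];b=cv2.imread('pics/s2.png')
cv2.imwrite('pics/m2.png',cv2.hconcat([cv2.resize(a,(400,343)),cv2.resize(b,(400,343))]))"
```

```text
3.8 [488.04 142.74  68.49] 91.4749129478321 41.55889812364643 [-0.52  0.28 -0.38] [-0. -0. -1.]
nest 0.81 [276.2 301. ] [520.5  116.28   0.  ]
runway 0.78 [268.5 259.1] [487.11 113.77  14.  ]
pad 0.69 [367.8 270.4] [486.7  169.72  30.  ]
catch 0.79 [264.3 311.8] [515.97 112.06  25.  ]
coupon 0.68 [229.7  76.6] [382.82  91.53  14.  ]
tip px [array([262.92, 280.64]), array([372.84, 280.69])]
```

View pics/m2.png

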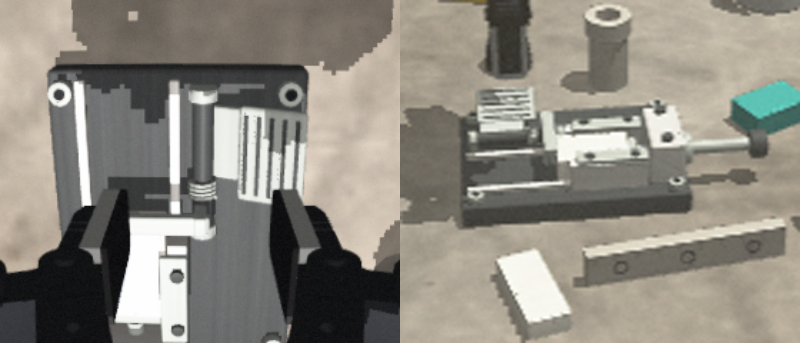

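The view agrees: runway at (487,114) and pad at (487,170), so their midpoint is within 1 mm of the tool. I'll press down in stages and watch the force.

play_rows --rows '[[[0,0,0,0,-1,4,42],[0,0,0,0,0,4,42],[0,0,0,0,0,2,42],[0,0,0,0,0,0,42]]]'

```text
time: 4.48
eef_pos: [488.3, 141.7, 59.1]
orientation: [[-1.0, -0.026, -0.001], [-0.026, 1.0, -0.0], [0.001, -0.0, -1.0]]
force: [-0.5, 0.6, -0.2]
gripper_width: 42.1
gripper_force: 0.0
```

play_rows --rows '[[[0,0,0,0,0,2,42],[0,0,0,0,0,2,42],[0,0,0,0,0,0,42]]]'

```text
time: 4.73
eef_pos: [488.5, 141.9, 55.4]
orientation: [[-1.0, -0.026, -0.0], [-0.026, 1.0, -0.0], [0.0, -0.0, -1.0]]
force: [-0.3, 0.1, -0.2]
gripper_width: 41.9
gripper_force: 0.0
```

play_rows --rows '[[[0,0,0,0,0,2,42],[0,0,0,0,0,0,42]]]'

```text
time: 4.9
eef_pos: [488.6, 141.9, 53.5]
orientation: [[-1.0, -0.026, -0.0], [-0.026, 1.0, -0.0], [0.0, -0.0, -1.0]]
force: [0.1, -0.0, -0.1]
gripper_width: 41.7
gripper_force: 0.0
```

play_rows --rows '[[[0,0,0,0,0,2,42],[0,0,0,0,0,1,42],[0,0,0,0,0,0,42]]]'

```text
time: 5.15
eef_pos: [488.6, 141.9, 50.6]
orientation: [[-1.0, -0.026, -0.0], [-0.026, 1.0, 0.0], [0.0, 0.0, -1.0]]
force: [0.1, 0.4, -0.2]
gripper_width: 41.8
gripper_force: 0.0
```

play_rows --rows '[[[0,0,0,0,0,2,42],[0,0,0,0,0,0,42]]]'

```text
time: 5.32
eef_pos: [488.6, 141.9, 48.5]
orientation: [[-1.0, -0.026, -0.0], [-0.026, 1.0, -0.0], [0.0, -0.0, -1.0]]
force: [0.1, 0.6, -0.8]
gripper_width: 41.9
gripper_force: 0.0
```

```bash
sed -i 's/w2.png/w3.png/;s/s2.png/s3.png/' c.py; python3 c.py; python3 -c "
import cv2
a=cv2.imread('pics/w3.png')[180:380,200:430];b=cv2.imread('pics/s3.png')[:,:350]
cv2.imwrite('pics/m3.png',cv2.hconcat([cv2.resize(a,(400,350)),cv2.resize(b,(400,350))]))"
```

```text
5.3167 [488.59 141.89  48.51] 91.47281187327798 41.931313879716924 [ 0.12  0.55 -0.81] [-0. -0. -1.]
nest 0.76 [272.8 312.5] [518.45 115.57  -0.  ]
runway 0.95 [265.2 273. ] [487.94 113.74  14.  ]
pad 0.67 [371.  283.5] [485.92 167.72  30.  ]
catch 0.96 [260.3 325.1] [513.5  111.87  25.  ]
coupon 0.68 [222.   72.8] [384.28  91.68  14.  ]
tip px [array([263.  , 282.15]), array([373.26, 282.22])]
```

View pics/m3.png

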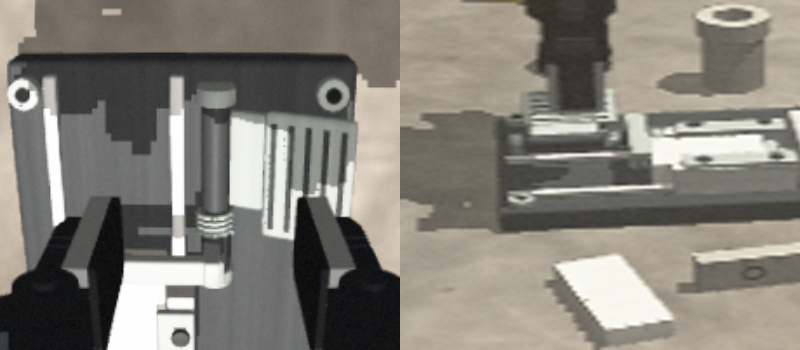

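Run:
```python
from h import *
np.set_printoptions(precision=1,suppress=True)
s=manip.observe();p=np.array(s['eef_pos']);R=np.array(s['orientation'])
for L in(5,10,15,20,25):
    out=[]
    for y in(-28,28):
        for x in(-11,11):
            q=p+R@[x,y,L]; w=(proj('wrist',q)-[200,180])*[400/230,350/200]
            v=(proj('side',q)-[255,235])*[3.5,3.5]; v=v*[400/350,350/455]+[400,0]
            out+=[w,v]
    print(L,*out)
```

```text
5 [101.4 244.6] [608.7 129.5] [ 96.2 168.6] [552.1 131.9] [308.9 244.9] [600.6  82. ] [313.8 168.8] [547.1  84.2]
10 [104.1 236.2] [609.2 136.9] [ 99.3 161.7] [552.7 139.3] [306.3 236.4] [601.1  89.1] [310.9 161.9] [547.7  91.3]
15 [106.6 228.1] [609.6 144.2] [102.2 155.2] [553.3 146.6] [303.9 228.3] [601.5  96.2] [308.2 155.3] [548.2  98.4]
20 [109.1 220.4] [610.1 151.5] [104.9 149. ] [553.9 154. ] [301.5 220.6] [602.  103.2] [305.6 149.1] [548.8 105.4]
25 [111.4 213.1] [610.5 158.8] [107.5 143.1] [554.5 161.3] [299.3 213.3] [602.4 110.2] [303.1 143.2] [549.4 112.5]
```

Run:
```python
from h import *
np.set_printoptions(precision=1,suppress=True)
s=manip.observe();p=np.array(s['eef_pos']);R=np.array(s['orientation'])
im,d=optics.get_image('wrist');P=optics.camera_params('wrist')
def pt(c,xy,d,P):
    o,r=ray(c,xy,P);dep=d[int(xy[1]),int(xy[0])];ax=np.array(P['R'])[2];return o+r*dep/(ax@r)
for c in((105,215),(95,240),(75,275),(85,255),(315,215),(325,240),(335,260)):
    xy=np.array(c)/[400/230,350/200]+[200,180];print('w',c,R.T@(pt('wrist',xy,d,P)-p))
im,d=optics.get_image('side');P=optics.camera_params('side')
for c in((580,50),(580,75),(580,90),(580,100),(580,105),(580,115),(580,155)):
    xy=(np.array(c)-[400,0])/[4,4*350/455*3.5/4*4/3.5*0+3.5*350/455]+[255,235];q=pt('side',xy,d,P);print('s',c,q,R.T@(q-p))
```

```text
w (105, 215) [ 10.4 -21.8 -21.1]
w (95, 240) [ 10.8 -22.  -33.8]
w (75, 275) [ 11.7 -23.2 -49.2]
w (85, 255) [ 10.6 -23.  -39.8]
w (315, 215) [ 10.6  24.2 -21.5]
w (325, 240) [ 10.9  24.3 -33.9]
w (335, 260) [  71.3    0.7 -148.6]
s (580, 50) [491.4  90.4 109.1] [ -1.4 -51.6 -60.3]
s (580, 75) [490.8 108.9  83.3] [ -1.2 -33.1 -34.5]
s (580, 90) [490.4 106.2  75.2] [ -0.7 -35.8 -26.4]
s (580, 100) [490.1 107.9  67.7] [ -0.5 -34.  -18.9]
s (580, 105) [490.  108.4  64.2] [ -0.4 -33.6 -15.3]
s (580, 115) [489.7 113.6  54.5] [ -0.3 -28.3  -5.7]
s (580, 155) [488.6 130.6  16.8] [  0.5 -11.3  32. ]
```

Run:
```python
from h import *
np.set_printoptions(precision=1,suppress=True)
s=manip.observe();p=np.array(s['eef_pos']);R=np.array(s['orientation'])
def pt(c,xy,d,P):
    o,r=ray(c,xy,P);dep=d[int(xy[1]),int(xy[0])];ax=np.array(P['R'])[2];return R.T@(o+r*dep/(ax@r)-p)
im,d=optics.get_image('side');P=optics.camera_params('side')
for v in range(262,300,2): print('s',v,pt('side',(300,v),d,P),im[v,300])
im,d=optics.get_image('wrist');P=optics.camera_params('wrist')
for v in range(280,320,4): print('w',v,[pt('wrist',(u,v),d,P) for u in(258,263,267)])
```

```text
s 262 [ -1.2 -34.4 -36.7] [58 55 50]
s 264 [ -1.1 -34.9 -33.5] [55 54 46]
s 266 [ -0.9 -35.8 -30.6] [56 53 50]
s 268 [ -0.8 -35.5 -26.9] [56 54 47]
s 270 [ -0.7 -33.4 -22.3] [56 57 50]
s 272 [ -0.5 -33.2 -18.6] [57 55 51]
s 274 [ -0.4 -35.5 -16.4] [54 53 47]
s 276 [ -0.3 -29.6  -9.5] [97 98 90]
s 278 [-1.3 16.6 21.5] [169 172 162]
s 280 [-1.1 13.6 23.6] [148 152 142]
s 282 [-0.8 10.4 25.5] [226 229 220]
s 284 [-0.5  1.1 23.6] [163 167 156]
s 286 [-0.2 -1.9 25.5] [93 94 88]
s 288 [-0.1 -1.5 29.5] [61 60 55]
s 290 [-0.   2.9 36.1] [71 70 66]
s 292 [ 0.4 -8.6 32.6] [245 244 238]
s 294 [  0.6 -10.9  35. ] [117 116 110]
s 296 [  0.9 -16.9  34.9] [101 101  96]
s 298 [  1.1 -22.2  35.3] [103 104 100]
w 280 [array([ -2.3, -32.1,  33.7]), array([ -2.5, -29.5,  34.4]), array([ -2.6, -27.3,  34.6])]
w 284 [array([ -4.8, -32.3,  34.3]), array([ -4.4, -29.4,  33.3]), array([ -4.6, -27.3,  33.9])]
w 288 [array([ -7.2, -32.4,  34.2]), array([ -7.3, -29.8,  34.7]), array([ -6.9, -27.5,  33.8])]
w 292 [array([ 11.1, -24.1, -12.3]), array([ 11.1, -22. , -12.4]), array([ 10.7, -20.6, -11.4])]
w 296 [array([ 10.4, -23.7, -14.8]), array([ 10.9, -21.6, -15.7]), array([  9.3, -20.5, -12.2])]
w 300 [array([ 10.6, -23.1, -18.9]), array([ 10.5, -21.2, -18.6]), array([  7.6, -20.6, -12.5])]
w 304 [array([ 11.1, -22.4, -23.5]), array([ 11. , -20.5, -23.3]), array([  6.1, -20.6, -13.1])]
w 308 [array([ 10.8, -21.9, -26.4]), array([  9.8, -20.4, -24.3]), array([  6.7, -19.9, -18. ])]
w 312 [array([ 10.4, -21.6, -28.8]), array([  7.9, -20.6, -23.8]), array([  4.7, -20.1, -17.4])]
w 316 [array([ 10.9, -20.9, -32.9]), array([  6.2, -20.7, -23.9]), array([  3. , -20.2, -17.7])]
```

Run:
```python
from h import *
np.set_printoptions(precision=0,suppress=True,linewidth=150)
s=manip.observe();p=np.array(s['eef_pos']);R=np.array(s['orientation'])
for c in('side','wrist','top'):
    im,d=optics.get_image(c);P=optics.camera_params(c);o,_=ray(c,(0,0),P);ax=np.array(P['R'])[2]
    vv,uu=np.mgrid[0:480:1,0:640:1];Q=[]
    for u,v in zip(uu.ravel(),vv.ravel()):
        if d[v,u]>0 and (c!='side' or (u>230 and u<400 and v<320 and v>120)) and (c!='top' or (250<u<450 and 150<v<330)):
            _,r=ray(c,(u,v),P) if False else (0,None)
            Q.append((u,v))
    Q=np.array(Q);K=np.array(P['K'])
    x=(Q[:,0]-K[0,2])/K[0,0];y=(Q[:,1]-K[1,2])/K[1,1]
    if c=='wrist':
        th=np.hypot(x,y)+1e-9;k=np.tan(th)/th;x=x*k;y=y*k
    D=d[Q[:,1],Q[:,0]][:,None]*np.c_[x,y,np.ones_like(x)]
    W=((np.array(P['R']).T@(D-np.array(P['t']).ravel()).T).T-p)@R
    m=(abs(W[:,0])<45)&(W[:,2]<0)&(W[:,2]>-200)
    print(c,'y bin -> max L')
    for a in range(-100,100,10):
        k=m&(W[:,1]>=a)&(W[:,1]<a+10)
        if k.sum()>3: print(a,'n',k.sum(),'maxL',np.percentile(W[k,2],97),'xrange',W[k,0].min(),W[k,0].max(), end='; ')
    print()
```

```text
side y bin -> max L
-70 n 323 maxL -77.20951265660572 xrange -11.210274366350193 14.341267922134994; -60 n 209 maxL -54.61498118204678 xrange -11.677617592993151 13.457328963207068; -50 n 239 maxL -60.062041311728485 xrange -18.4788039915158 19.867286919630413; -40 n 1609 maxL -22.553085212240237 xrange -31.565944707018257 33.24738912884069; -30 n 844 maxL -9.868662737610785 xrange -36.57372727590431 38.89984059765468; -20 n 301 maxL -102.45889027007686 xrange -40.08213118246989 41.69624592653259; -10 n 71 maxL -139.8784415435446 xrange -40.22786039043227 43.221790099503295; 0 n 65 maxL -104.83298912580602 xrange -34.948971863021235 38.8256180386395; 10 n 26 maxL -33.01437673094822 xrange -31.369838126782355 34.55618695378841; 20 n 4 maxL -31.573777363663293 xrange -0.4810363025010382 13.046604793733215; 
wrist y bin -> max L
-70 n 943 maxL -87.45052362088121 xrange 2.377399627978419 14.300456080660737; -60 n 5303 maxL -63.07971200383974 xrange -9.470370385154716 14.814890505582952; -50 n 7792 maxL -58.307013294601255 xrange -13.578421575388598 14.080818075311596; -40 n 1955 maxL -21
[... 341 characters left out ...]
ange 8.590419532428387 21.041112167270594; 10 n 4878 maxL -77.14986854959734 xrange 8.78157807934152 21.45386361054458; 20 n 6006 maxL -15.19660930136642 xrange -11.615621670196829 20.58231047119689; 30 n 2109 maxL -20.258482845740538 xrange -7.374537069412197 14.233628592634728; 40 n 6720 maxL -56.77757064937011 xrange -13.495729735048242 14.0025585117607; 50 n 6172 maxL -62.597341513988695 xrange -12.877343109568619 14.818663164137329; 60 n 1445 maxL -84.75842423994574 xrange 3.0143188295485186 14.566546533375258; 
top y bin -> max L
50 n 21 maxL -89.71362243175646 xrange -0.5827078618972855 12.714553924671335; 60 n 85 maxL -103.79579226337681 xrange -11.339695775448462 14.195399430815009;
```

The fingertips sit about 10 mm behind the TCP, measured in both the side and wrist depth, so they are still at z ≈ 59 and the pad contact is about 26 mm lower. The body clears by about 65 mm above the tips. I'll carry on down.

play_rows --rows '[[[0,0,0,0.5,0,6,42],[0,0,0,0.5,0,6,42],[0,0,0,0,0,5,42],[0,0,0,0,0,3,42],[0,0,0,0,0,0,42]]]'

```text
time: 6.43
eef_pos: [487.1, 141.6, 27.8]
orientation: [[-1.0, -0.026, -0.001], [-0.026, 1.0, -0.001], [0.002, -0.001, -1.0]]
force: [0.1, -0.0, -0.4]
gripper_width: 41.9
gripper_force: 0.0
```

play_rows --rows '[[[0,0,0,0,0,2,42],[0,0,0,0,0,2,42],[0,0,0,0,0,0,42]]]'

```text
time: 6.68
eef_pos: [487.6, 141.8, 24.5]
orientation: [[-1.0, -0.026, -0.0], [-0.026, 1.0, -0.0], [0.0, -0.0, -1.0]]
force: [-0.6, 0.3, -0.9]
gripper_width: 42.0
gripper_force: 0.0
```

play_rows --rows '[[[0,0,0,0,0,2,42],[0,0,0,0,0,0,42]]]'

```text
time: 6.85
eef_pos: [488.0, 142.1, 22.9]
orientation: [[-1.0, -0.026, 0.001], [-0.026, 1.0, 0.0], [-0.001, 0.0, -1.0]]
force: [0.3, 0.4, 3.0]
gripper_width: 41.7
gripper_force: 1.2
```

```bash
sed -i 's/w3.png/w4.png/;s/s3.png/s4.png/' c.py; python3 c.py; python3 -c "
import cv2
a=cv2.imread('pics/w4.png')[180:380,200:430];b=cv2.imread('pics/s4.png')[:,:350]
cv2.imwrite('pics/m4.png',cv2.hconcat([cv2.resize(a,(400,350)),cv2.resize(b,(400,350))]))"
```

```text
6.85 [488.   142.07  22.87] 91.46738864579943 41.731332740324255 [0.33 0.36 2.95] [ 0.  0. -1.]
nest 0.62 [268.9 334.1] [517.87 116.56   0.  ]
runway 0.97 [259.9 291.2] [486.64 114.95  14.  ]
pad 0.92 [379.  307.6] [485.89 168.06  30.  ]
catch 0.77 [251.6 353.8] [514.5  111.45  25.  ]
coupon 0.95 [207.2  66.8] [385.2   91.97  14.  ]
coupon 0.6 [264.  381.2] [539.16 114.81  14.  ]
tip px [array([263.07, 282.19]), array([373.32, 282.27])]
```

View pics/m4.png

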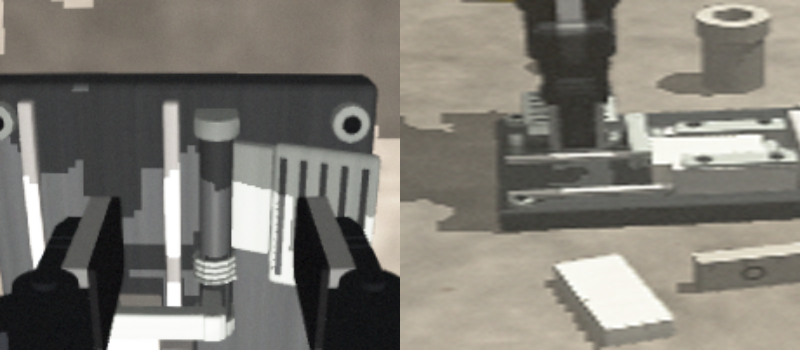

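Contact at TCP z ≈ 23.5 with about 3 N. The picture shows the left finger over the runway at (95,240), the right finger on the pad at (330,240), and the catch clear in front. Pressing home.

play_rows --rows '[[[0,0,0,0,0,3,42],[0,0,0,0,0,3,42],[0,0,0,0,0,3,42],[0,0,0,0,0,2,42],[0,0,0,0,0,1,42],[0,0,0,0,0,0,42],[0,0,0,0,0,0,42]]]'

```text
time: 7.78
eef_pos: [488.0, 142.8, 12.1]
orientation: [[-1.0, -0.026, 0.0], [-0.026, 1.0, 0.002], [-0.0, 0.002, -1.0]]
force: [-7.7, -0.1, 22.8]
gripper_width: 42.0
gripper_force: 13.1
```

```bash
sed -i 's/w4.png/w5.png/;s/s4.png/s5.png/' c.py; python3 c.py; python3 -c "
import cv2
a=cv2.imread('pics/w5.png')[200:450,180:450];b=cv2.imread('pics/s5.png')[:,:350]
cv2.imwrite('pics/m5.png',cv2.hconcat([cv2.resize(a,(400,370)),cv2.resize(b,(400,370))]))"
```

```text
7.7833 [488.04 142.77  12.13] 91.47270293414523 42.00400706065956 [-7.69 -0.12 22.81] [ 0.  0. -1.]
pad 0.69 [384.7 309.3] [481.36 169.04  30.  ]
catch 0.92 [254.9 384.1] [524.19 114.82  25.  ]
coupon 0.86 [258.3 370.4] [524.18 114.87  14.  ]
tip px [array([262.98, 282.31]), array([373.3 , 282.39])]
```

View pics/m5.png

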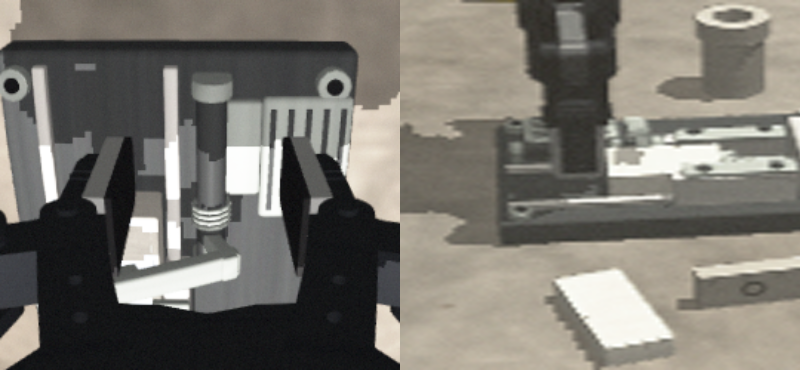

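The pad lies level on its stop (22.8 N). The coupon is out against the left finger at about (140,240) in the crop, and the lifted catch arm is above it. I'll hold briefly, then hand in.

play_rows --rows '[[[0,0,0,0,0,0,42],[0,0,0,0,0,0,42],[0,0,0,0,0,0,42],[0,0,0,0,0,0,42],[0,0,0,0,0,0,42],[0,0,0,0,0,0,42]]]'

```text
time: 8.63
eef_pos: [488.0, 142.8, 12.1]
orientation: [[-1.0, -0.026, 0.0], [-0.026, 1.0, 0.002], [-0.001, 0.002, -1.0]]
force: [-7.1, -0.5, 22.7]
gripper_width: 42.2
gripper_force: 13.1
```

Run:
```python
from h import *
for c,n in(('wrist','coupon'),('side','coupon')):
    optics.get_image(c)
    for r in nets.pinpoint(n,c)[:3]: print(c,round(r['score'],2),at_z(c,r['xy'],14).round(1))
print(manip.observe()['force'])
print(manip.sign_off())
```

```text
wrist 0.74 [522.4 115.7  14. ]
wrist 0.7 [385.1  94.   14. ]
side 0.88 [381.2  64.5  14. ]
side 0.85 [658.8 150.6  14. ]
side 0.68 [519.4 109.7  14. ]
[-6.84991186  0.395263   22.42408726]
the job is handed in; nothing more can be done
None
```

I handed the job in with the latch pad held down on its stop (about 22 N) and the coupon trapped on the runway between one finger and the ejector; `sign_off` returned no verdict, so whether it passed is not confirmed.

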